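Weigh out brake pistons and hold up the tray

ROBOT

A 7-joint arm with a two-finger parallel gripper is mounted at the origin on the work surface. World frame = base frame: x ahead of the robot, y to its left, z up, the work surface at z = 0. Lengths are in m, angles in rad, forces in N, time in s.
With the tool pointing down it reaches from about 0.35 to 0.9 m from the base axis. Payload 7.2 kg.
Tool frame: the origin (TCP) lies midway between the tips of the shut fingers; the grasp point (between the pads) lies 19 mm behind it (ctrl.tcp_to_grasp is the distance from the TCP to the grasp point, in m); z points along the fingers, y is the line along which they close (so a half turn about z gives the same grasp; the last joint's range is limited). The gripper opens to 88 mm and grips with 3 to 60 N. Pads are 20 mm wide; open, the fingers measure 115 mm over their backs; the gripper's body (75 mm by 178 mm) begins 61 mm behind the grasp point.
Start: joints at [1.281, 0.411, -0.013, 1.596, 0.006, 1.134, -0.082], TCP at [0.137, -0.61, 0.223] pointing down, gripper open.
Joint ranges: [-2.95, 2.95], [-0.29, 1.99], [-1.47, 1.44], [0.14, 2.54], [-1.03, 4.17], [0.13, 1.85], [-2.86, 2.86]. Speed limits (rad/s): [2.39, 2.39, 3.01, 3.01, 3.14, 3.14, 3.14].

INTERFACE

Orientations are given as [roll, pitch, yaw] about the fixed x, y, z axes, in that order (R = Rz(yaw) Ry(pitch) Rx(roll)).
In Python, from plant import ctrl gives the robot as it stands.
- The arm moves only by the shell command python3 jog.py 'ROWS'. ROWS is rows parted by semicolons, their numbers by spaces, 1 to 10 of them, each of 5 numbers: dx, dy, dz in m, then a turn about the tool's z in rad, then the finger opening in m; each row shifts and turns the commanded pose from where the row before left it, along the tool's axes as they then stand; what a row does not reach is not made up. A row lasts 1/8 s, in which the tool goes at most 0.0625 m and 0.188 rad, less where a joint would pass 70% of its speed; a pose out of reach is approached as far as the arm can. The fingers move at their own pace and stop on an object; the grip force is fixed at half the most. Time passes only in rows, so rows that do not move let the fingers close. It prints the time, the measured TCP pose, the force, the opening and the grip force at its end.
- ctrl.state(): the state, without advancing time (a new reading comes with each control period).
- ctrl.get_image(name): name is "scene" or "top"; returns the picture (420x560x3 uint8, red, green, blue); there is no depth.
- ctrl.camera_info(name): a dict with "intrinsics" (3x3 intrinsics, pixels), "view" (4x4, takes a point from world to camera coordinates). Camera axes: x right, y down, z forward; pixel columns grow to the right and rows downward; lengths in m; the calibration is good to about 2 mm. A picture is of the moment at which its call begins. camera_info takes no time and is no camera call.
- ctrl.finish_job(): hands the job in; it is judged then, once.
The state is a dict: "t": time; "joint_positions": joint angles; "qvel": joint speeds; "joint_torque": joint torques, N m; "tool_pos": TCP position; "tool_rot": TCP orientation; "wrist_force": force on the tool from outside, world axes, zero at the start; "wrist_torque": the same for the moment, N m; "grip_width": finger opening in m; "finger_force": force on a finger pad.
Only numpy, scipy, OpenCV 4.12 (cv2) and the standard library are available. Lean on these libraries where they do the work, as an engineer would, in place of code of your own. Each camera call takes 0.05 s, during which the arm holds its last target. There are 200 camera calls.

TASK

Put brake pistons from the counter into the blue tray on the spring scale until the black needle on its dial rests as close to the red mark as whole pistons can bring it, and leave the rest of the pistons on their mat or the counter. Then take your hand away for a second so the needle settles, grasp the tray by its handle, lift it level, with the pistons in it, until there is at least 5 cm of air between it and the pan (which springs back up as it is unloaded), and finish while still holding it there steady, with nothing else carrying it. Leave the other goods on the counter where they are.

Things in the scene. Friction and masses are not known exactly. Their poses are not given: they have to be found in the camera images.
- scale: White counter scale. Base 210 (x) x 160 (y) x 30 mm; origin under its centre on the counter. A round drum with a flat dial facing up (120 mm across, top 60 mm above the counter) stands 178 mm from the centre on its -y side.
- pan (a joint): Sinking of the scale's flat aluminium pan (200 x 150 mm, over the base's centre), m, straight down. 0: its top is 95 mm above the counter, as with the empty tray or nothing on it. Each piston sinks it 12 mm (give or take 5 per cent), at most 56 mm in all; it settles in about 1 s.
- dial (a point): Centre of the dial, on the needle's axis, 63.5 mm above the counter.
- needle (a point): Near the tip of the black needle, 45 mm from the dial's centre; its x points outwards along the needle. With the empty tray the needle points along the scale's +x; as the pan sinks it turns clockwise seen from above, 0.6 rad for each piston (50 rad per metre of sinking). Black ticks are one piston apart.
- mark (a point): Red mark clipped on the dial's rim: this point is 45 mm from the dial's centre in the mark's direction (the red tab itself spans 44 to 63 mm); its x points outwards. It shows where the needle should rest, differs from run to run (two or three pistons' worth, seldom exactly on a tick) and does not move.
- tray: Blue tray with carrying handle, loose on the pan, 230 (x) x 180 (y) mm, 250 g; origin at the centre of its underside. Floor 3 mm thick, rim 18 mm above the underside. The black handle bar runs along tray y over the middle, between two end uprights (24 mm wide along x, at y = -83 and +83 mm). Room for pistons on both sides of the bar.
- handle (a point): Middle of the tray's handle bar, 77 mm above the tray's underside; the bar is 14 mm wide (tray x), 14 mm high, 160 mm free length along tray y.
- piston0: One of four alike steel brake pistons, plain upright cylinder 38 mm across, 46 mm tall, about 150 g; origin at the centre of its underside. All start standing on a thin black rubber mat (210 x 210 x 3 mm, fixed to the counter) to the robot's left.
- piston1: One of four alike steel brake pistons, plain upright cylinder 38 mm across, 46 mm tall, about 150 g; origin at the centre of its underside. All start standing on a thin black rubber mat (210 x 210 x 3 mm, fixed to the counter) to the robot's left.
- piston2: One of four alike steel brake pistons, plain upright cylinder 38 mm across, 46 mm tall, about 150 g; origin at the centre of its underside. All start standing on a thin black rubber mat (210 x 210 x 3 mm, fixed to the counter) to the robot's left.
- piston3: One of four alike steel brake pistons, plain upright cylinder 38 mm across, 46 mm tall, about 150 g; origin at the centre of its underside. All start standing on a thin black rubber mat (210 x 210 x 3 mm, fixed to the counter) to the robot's left.
- can_blue: Bystander, leave alone: blue-labelled can, 86 mm across, 105 mm tall.
- can_green: Bystander, leave alone: green-labelled can, 86 mm across, 105 mm tall.
- red_box: Bystander, leave alone: closed red parts box, 75 x 130 x 42 mm.
- carton: Bystander, leave alone: open cardboard carton, 110 x 130 x 70 mm, rear flap up to about 110 mm.
- tape: Bystander, leave alone: roll of yellow tape lying flat, 80 mm across, 28 mm high.
- screwdriver: Bystander, leave alone: screwdriver lying on the counter, handle towards its -x.

How it is judged:
On the way:
1. tray on the pan, robot off it, needle at rest within 0.42 rad (0.7 of a piston) of the red mark (angle between the x axis of needle and the x axis of mark, either way round below 0.42 rad and linear speed of tray below 0.02 m/s and contact force between tray and scale above 1 N and contact force between each of the arm, the fingers and tray below 0.1 N and contact force between each of the arm, the fingers and scale below 0.1 N), for 0.3 s.
At the end, for the whole second after the job is handed in: The gripper holds the tray at rest, underside over 135 mm above the counter, tilted under 0.15 rad, off the scale, with the two or three pistons in it that bring the needle nearest the mark (either number near half way), the other pistons on the mat or counter (z of tray in the frame of scale above 0.135 m and angle between tray's own z axis and vertical below 0.15 rad and linear speed of tray below 0.02 m/s and angular speed of tray below 0.15 rad/s and contact force between the fingers and tray above 2 N and contact force between tray and scale below 0.1 N and ((x of mark in the frame of scale below 0.00853384 m and distance between each of piston0, piston1, piston2 and tray below 0.13 m and height (world z) of piston3 below 0.03 m) or (x of mark in the frame of scale below 0.00853384 m and distance between each of piston0, piston1, piston3 and tray below 0.13 m and height (world z) of piston2 below 0.03 m) or (x of mark in the frame of scale below 0.00853384 m and distance between each of piston0, piston2, piston3 and tray below 0.13 m and height (world z) of piston1 below 0.03 m) or (x of mark in the frame of scale below 0.00853384 m and height (world z) of piston0 below 0.03 m and distance between each of piston1, piston2, piston3 and tray below 0.13 m) or (x of mark in the frame of scale above -0.00221327 m and distance between each of piston0, piston1 and tray below 0.13 m and height (world z) of each of piston2, piston3 below 0.03 m) or (x of mark in the frame of scale above -0.00221327 m and distance between each of piston0, piston2 and tray below 0.13 m and height (world z) of each of piston1, piston3 below 0.03 m) or (x of mark in the frame of scale above -0.00221327 m and distance between each of piston0, piston3 and tray below 0.13 m and height (world z) of each of piston1, piston2 below 0.03 m) or (x of mark in the frame of scale above -0.00221327 m and height (world z) of each of piston0, piston3 below 0.03 m and distance between each of piston1, piston2 and tray below 0.13 m) or (x of mark in the frame of scale above -0.00221327 m and height (world z) of each of piston0, piston2 below 0.03 m and distance between each of piston1, piston3 and tray below 0.13 m) or (x of mark in the frame of scale above -0.00221327 m and height (world z) of each of piston0, piston1 below 0.03 m and distance between each of piston2, piston3 and tray below 0.13 m))); the arm keeps its last pose, push and grip.
It fails at once if the tray tilted by more than 0.3 rad (angle between tray's own z axis and vertical above 0.3 rad).
It fails at once if one of the other goods moved by more than 30 mm (distance of any of can_blue, can_green, red_box, carton, tape, screwdriver from where it was at the start of the episode above 0.03 m).
It also fails if it takes over 72 s, if anything falls off the work surface, if the arm or the gripper's body presses on something with over 40 N, if the wrist force passes 120 N, or if a joint passes its speed limit or range.

## Working session

There is one attempt and no reset: what is moved stays moved. The work goes in short steps, Python scripts to look and compute and a shell command to move; the robot and the scene stay as the last step left them, time stands still between calls to the robot, and variables do not carry over. Pictures are saved under pics/ and viewed, at most 10 in all, crops included, and the job is handed in when it is done.

```bash
ls; mkdir -p pics
cat > h.py <<'E'
import numpy as np, cv2
from plant import ctrl
def ray(name,u,v,z):
    c=ctrl.camera_info(name);K=np.array(c["intrinsics"]);V=np.array(c["view"])
    R=V[:3,:3];o=-R.T@V[:3,3];d=R.T@np.linalg.solve(K,[u,v,1]);return o+d*(z-o[2])/d[2]
def pix(name,p):
    c=ctrl.camera_info(name);V=np.array(c["view"]);q=np.array(c["intrinsics"])@(V[:3,:3]@p+V[:3,3]);return q[:2]/q[2]
def grab(name,f):
    im=cv2.cvtColor(ctrl.get_image(name),cv2.COLOR_RGB2BGR);cv2.imwrite("pics/"+f,im);return im
E
python3 - <<'E'
from h import *
for n in("scene","top"):
    grab(n,n+"0.png");c=ctrl.camera_info(n);V=np.array(c["view"]);print(np.round(-V[:3,:3].T@V[:3,3],3),np.round(V[:3,:3],2).tolist())
s=ctrl.state();print(s["tool_pos"],s["tool_rot"],s["grip_width"],s["t"])
E
```

```text
jog.py
pics
plant.py
[1.362 0.709 0.943] [[-0.68, 0.73, 0.01], [0.45, 0.43, -0.78], [-0.58, -0.53, -0.62]]
[0.375 0.01  1.49 ] [[-0.01, -1.0, 0.0], [-0.99, 0.0, -0.16], [0.16, -0.0, -0.99]]
[ 0.13737409 -0.60923924  0.22188274] [-3.14011722e+00  9.59831302e-05  2.21869998e-01] 0.08749320807057584 0.1
```

View pics/top0.png

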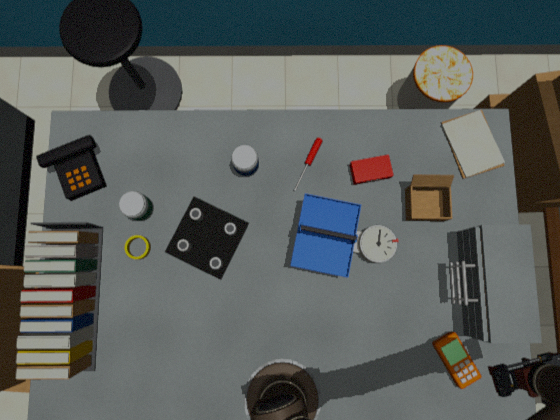

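View pics/scene0.png

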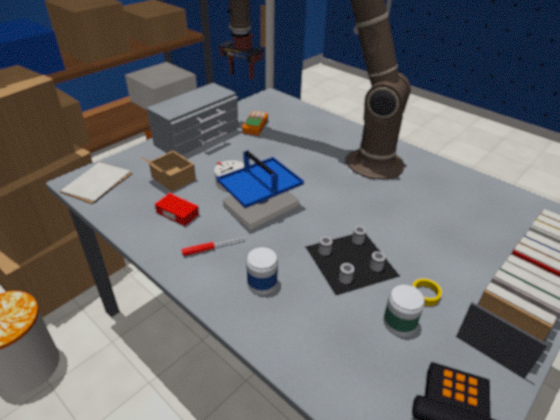

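The top view shows the mat with four pistons at about (195,213), (230,228), (183,245) and (214,262). The tray is at (327,236) and the dial at (378,243). Next I'll zoom in and measure.

Run:
```python
from h import *
im=cv2.imread("pics/top0.png")
cv2.imwrite("pics/crop0.png",cv2.resize(im[185:290,160:410],None,fx=3.2,fy=3.2,interpolation=cv2.INTER_CUBIC))
hsv=cv2.cvtColor(im,cv2.COLOR_BGR2HSV)
g=cv2.cvtColor(im,cv2.COLOR_BGR2GRAY)
# pistons : bright within mat
m=np.zeros_like(g);m[190:285,160:255]=1
# mat polygon: dark -> hull
d=((g<55)&(m>0)).astype(np.uint8);c=max(cv2.findContours(d,0,2)[0],key=cv2.contourArea)
mm=np.zeros_like(g);cv2.drawContours(mm,[cv2.convexHull(c)],-1,1,-1)
n,l,st,ce=cv2.connectedComponentsWithStats(((g>85)&(cv2.erode(mm,np.ones((5,5)))>0)).astype(np.uint8))
for i in range(1,n):
    if st[i,4]>20: print("piston",ce[i].round(1),st[i],ray("top",*ce[i],.049).round(4))
b=((hsv[...,0]>105)&(hsv[...,0]<125)&(hsv[...,1]>150)&(hsv[...,2]>80)).astype(np.uint8);b[:180]=0;b[:,:270]=0;b[300:]=0;b[:,390:]=0
b=cv2.morphologyEx(b,cv2.MORPH_CLOSE,np.ones((15,15)))
c=max(cv2.findContours(b,0,2)[0],key=cv2.contourArea);r=cv2.minAreaRect(c);bx=cv2.boxPoints(r);print("tray",r)
P=np.array([ray("top",*p,.113) for p in bx]);print(P.round(4),P.mean(0).round(4),[np.linalg.norm(P[i]-P[i-1]).round(4) for i in range(4)])
r=((hsv[...,1]>120)&((hsv[...,0]<8)|(hsv[...,0]>172))&(hsv[...,2]>90)).astype(np.uint8);r[:225]=0;r[265:]=0;r[:,:380]=0;r[:,410:]=0
ys,xs=np.nonzero(r);print("mark px",xs.mean(),ys.mean(),len(xs),ray("top",xs.mean(),ys.mean(),.0635))
w=((hsv[...,1]<60)&(g>130)).astype(np.uint8);w[:215]=0;w[270:]=0;w[:,:355]=0;w[:,:]*=1;w[:,405:]=0
c=max(cv2.findContours(w,0,2)[0],key=cv2.contourArea);q=cv2.fitEllipse(cv2.convexHull(c));print("dial",q,ray("top",*q[0],.06))
```

```text
piston [195.1 213.3] [190 208  11  12  78] [0.5857 0.2781 0.049 ]
piston [229.8 228.2] [224 223  12  12  84] [0.5364 0.1646 0.049 ]
piston [182.6 244.6] [177 239  12  12  82] [0.4843 0.3157 0.049 ]
piston [215.1 262.7] [210 257  11  12  82] [0.4259 0.2102 0.049 ]
tray ((326.0384521484375, 235.3076934814453), (58.63872528076172, 73.5435562133789), 11.309932708740234)
[[ 0.4136 -0.0273  0.113 ]
 [ 0.6372 -0.0745  0.113 ]
 [ 0.5999 -0.2532  0.113 ]
 [ 0.3781 -0.2017  0.113 ]] [ 0.5072 -0.1392  0.113 ] [np.float64(0.178), np.float64(0.2285), np.float64(0.1826), np.float64(0.2277)]
mark px 394.7857142857143 240.28571428571428 14 [ 0.49344553 -0.36344656  0.0635    ]
dial ((378.1591796875, 243.22386169433594), (35.82689666748047, 37.62437438964844), 142.3826904296875) [ 0.48461031 -0.31077462  0.06      ]
```

View pics/crop0.png

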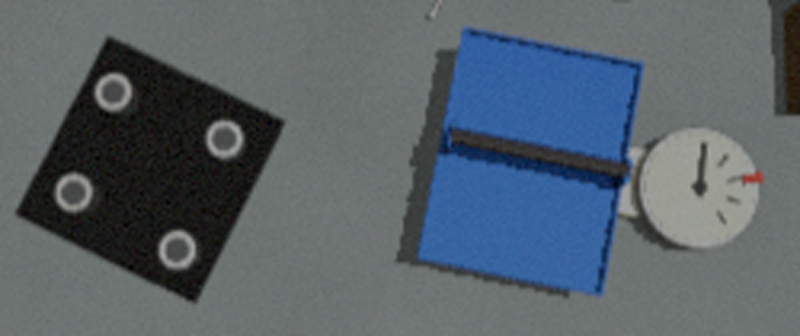

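```bash
cat >> h.py <<'E'
def to(x,y,z,yaw=None):
    s=ctrl.state();r,p,w=s["tool_rot"];R=cv2.Rodrigues(np.array([0,0,w]))[0]@cv2.Rodrigues(np.array([0,p,0.]))[0]@cv2.Rodrigues(np.array([r,0.,0]))[0]
    print("d_tool",(R.T@(np.array([x,y,z])-s["tool_pos"])).round(4),"turn",None if yaw is None else round(w-yaw,4),"pos",np.round(s["tool_pos"],4),"rot",np.round(s["tool_rot"],4),"F",np.round(s["wrist_force"],1),"w",round(s["grip_width"],4),"t",s["t"])
E
python3 jog.py '0 0 -0.025 0.14 0.088;0 0 -0.025 0.14 0.088;0 0 0 0.14 0.088;0 0 0 0 0.088'
python3 -c "
from h import *
to(.536,.165,.15,-.2)"
```

```text
t: 0.6
tool_pos: [0.1375, -0.6095, 0.2724]
tool_rot: [-3.141, 0.0, -0.197]
wrist_force: [-0.4, 0.7, 0.2]
grip_width: 0.0879
finger_force: 0.0
d_tool [ 0.2391 -0.8375  0.1226] turn 0.0028 pos [ 0.1375 -0.6095  0.2724] rot [-3.1412e+00  3.0000e-04 -1.9720e-01] F [-0.4  0.7  0.2] w 0.0879 t 0.6
```

```bash
R='0.012 -0.042 0 0 0.088'
python3 jog.py '0.012 -0.042 0 0 0.088;0.012 -0.042 0 0 0.088;0.012 -0.042 0 0 0.088;0.012 -0.042 0 0 0.088;0.012 -0.042 0 0 0.088;0.012 -0.042 0 0 0.088;0.012 -0.042 0 0 0.088;0.012 -0.042 0 0 0.088;0.012 -0.042 0 0 0.088;0.012 -0.042 0 0 0.088'
python3 jog.py '0.012 -0.042 0 0 0.088;0.012 -0.042 0 0 0.088;0.012 -0.042 0 0 0.088;0.012 -0.042 0 0 0.088;0.012 -0.042 0 0 0.088;0.012 -0.042 0 0 0.088;0.012 -0.042 0 0 0.088;0.012 -0.042 0.03 0 0.088;0.012 -0.042 0.03 0 0.088;0.012 -0.04 0.03 0 0.088'
python3 -c "
from h import *
to(.536,.165,.012,-.2)"
```

```text
t: 1.85
tool_pos: [0.338, -0.2201, 0.2723]
tool_rot: [3.141, 0.001, -0.194]
wrist_force: [0.5, 0.0, 0.7]
grip_width: 0.0878
finger_force: 0.0
t: 3.1
tool_pos: [0.5381, 0.1657, 0.1812]
tool_rot: [3.141, 0.001, -0.195]
wrist_force: [0.9, -0.9, 0.1]
grip_width: 0.0876
finger_force: 0.0
d_tool [-0.0018  0.0011  0.1692] turn 0.0054 pos [0.5381 0.1657 0.1812] rot [ 3.1413e+00  6.0000e-04 -1.9460e-01] F [ 0.9 -0.9  0.1] w 0.0876 t 3.1
```

```bash
python3 jog.py '-0.002 0.001 0.04 0.005 0.088;0 0 0.05 0 0.088;0 0 0.05 0 0.088;0 0 0.027 0 0.088;0 0 0 0 0.088;0 0 0 0 0;0 0 0 0 0;0 0 0 0 0;0 0 0 0 0'
python3 -c "
from h import *
to(.5072,-.139,.25,-.2)"
```

```text
t: 4.22
tool_pos: [0.536, 0.164, 0.0163]
tool_rot: [-3.141, -0.001, -0.203]
wrist_force: [0.6, 0.3, -0.5]
grip_width: 0.0516
finger_force: 0.0
d_tool [ 0.0332  0.3025 -0.2338] turn -0.0033 pos [0.536  0.164  0.0163] rot [-3.1413e+00 -1.0000e-03 -2.0330e-01] F [ 0.6  0.3 -0.5] w 0.0516 t 4.225
```

```bash
python3 jog.py '0 0 0 0 0;0 0 0 0 0;0 0 0 0 0;0 0 0 0 0'
python3 jog.py '0 0 -0.02 0 0;0 0 -0.05 0 0;0 0 -0.06 0 0;0 0 -0.06 0 0;0 0 -0.04 0 0;0 0 0 0 0'
python3 -c "
from h import *
c=np.array([.5072,-.1392]);a=-.2;t=c+.06*np.array([np.cos(a),np.sin(a)]);print(t)
to(*t,.114,-.2)"
```

```text
t: 4.72
tool_pos: [0.5359, 0.1643, 0.0159]
tool_rot: [-3.141, -0.0, -0.203]
wrist_force: [0.1, 1.1, 4.2]
grip_width: 0.0375
finger_force: 30.0
t: 5.48
tool_pos: [0.5367, 0.1647, 0.2498]
tool_rot: [-3.139, -0.006, -0.203]
wrist_force: [-0.3, 0.1, -2.5]
grip_width: 0.0375
finger_force: 30.0
[ 0.56600399 -0.15112016]
d_tool [0.0917 0.3038 0.1356] turn -0.0032 pos [0.5367 0.1647 0.2498] rot [-3.1391 -0.0056 -0.2032] F [-0.3  0.1 -2.5] w 0.0375 t 5.475
```

```bash
python3 jog.py '0.0115 0.038 0 0 0;0.0115 0.038 0 0 0;0.0115 0.038 0 0 0;0.0115 0.038 0 0 0;0.0115 0.038 0 0 0;0.0115 0.038 0 0 0;0.0115 0.038 0 0 0;0.0115 0.038 0 0 0;0 0 0 0 0;0 0 0 0 0'
python3 -c "
from h import *
to(.566,-.151,.114,-.2)
im=grab('scene','s1.png');cv2.imwrite('pics/s1c.png',cv2.resize(im[100:320,160:440],None,fx=2.5,fy=2.5))"
```

```text
t: 6.72
tool_pos: [0.5636, -0.1515, 0.2447]
tool_rot: [-3.141, 0.002, -0.203]
wrist_force: [0.0, 0.2, -1.2]
grip_width: 0.0375
finger_force: 30.0
d_tool [ 0.0025 -0.0009  0.1307] turn -0.0029 pos [ 0.5636 -0.1515  0.2447] rot [-3.1408e+00  2.2000e-03 -2.0290e-01] F [ 0.   0.2 -1.2] w 0.0375 t 6.725
```

View pics/s1c.png

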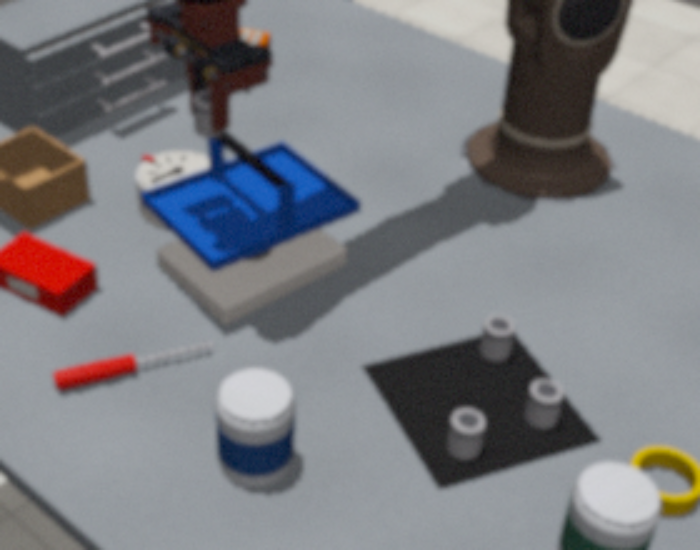

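The piston hangs at (207,112) in the crop, over the tray's far (+x) half, and the way down is clear. Lowering.

```bash
python3 jog.py '0.002 -0.001 0.04 0 0;0 0 0.05 0 0;0 0 0.026 0 0;0 0 0.008 0 0;0 0 0 0 0;0 0 0 0 0'
python3 -c "
from h import *
to(.566,-.151,.114,-.2)"
```

```text
t: 7.52
tool_pos: [0.5675, -0.1515, 0.1231]
tool_rot: [3.142, -0.002, -0.203]
wrist_force: [0.5, 0.1, -1.0]
grip_width: 0.0369
finger_force: 30.0
d_tool [-0.0016 -0.0002  0.0091] turn -0.0028 pos [ 0.5675 -0.1515  0.1231] rot [ 3.1415e+00 -2.3000e-03 -2.0280e-01] F [ 0.5  0.1 -1. ] w 0.0369 t 7.525
```

```bash
python3 jog.py '-0.001 0 0.008 0 0;0 0 0.006 0 0;0 0 0 0 0;0 0 0 0 0'
python3 jog.py '0 0 0.003 0 0;0 0 0.003 0 0;0 0 0.003 0 0;0 0 0 0 0;0 0 0 0 0'
```

```text
t: 8.02
tool_pos: [0.5655, -0.1515, 0.1076]
tool_rot: [-3.142, 0.0, -0.203]
wrist_force: [-0.5, -0.2, -0.8]
grip_width: 0.0371
finger_force: 30.0
t: 8.65
tool_pos: [0.5656, -0.1515, 0.0987]
tool_rot: [3.142, -0.0, -0.203]
wrist_force: [-0.4, 0.5, -0.6]
grip_width: 0.0375
finger_force: 30.0
```

```bash
python3 jog.py '0 0 0 0 0.06;0 0 0 0 0.07;0 0 0 0 0.07;0 0 0 0 0.07;0 0 -0.03 0 0.07;0 0 -0.05 0 0.07;0 0 -0.06 0 0.07;0 0 -0.03 0 0.088;0 0 0 0 0.088'
python3 -c "
from h import *
im=grab('scene','s2.png');cv2.imwrite('pics/s2c.png',cv2.resize(im[100:320,160:440],None,fx=2.5,fy=2.5))
to(.4259,.2102,.25,-.2)"
```

```text
t: 9.78
tool_pos: [0.5668, -0.1515, 0.2714]
tool_rot: [3.141, -0.005, -0.203]
wrist_force: [-0.9, -0.8, -0.2]
grip_width: 0.0859
finger_force: 0.0
d_tool [-0.2101 -0.3261  0.0188] turn -0.0033 pos [ 0.5658 -0.1516  0.2693] rot [ 3.1412e+00 -1.8000e-03 -2.0330e-01] F [-0.1  0.3 -0.3] w 0.0868 t 9.825
```

View pics/s2c.png

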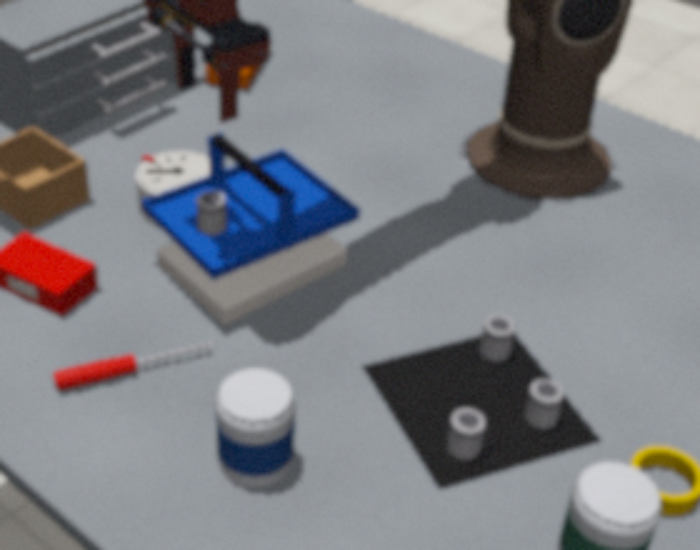

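The first piston stands upright in the tray's +x half at (212,213), and the needle at (165,170) has turned. Next is the second piston, at (0.426, 0.210).

```bash
python3 jog.py '-0.026 -0.041 0 0 0.088;-0.026 -0.041 0 0 0.088;-0.026 -0.041 0 0 0.088;-0.026 -0.041 0 0 0.088;-0.026 -0.041 0 0 0.088;-0.026 -0.041 0 0 0.088;-0.026 -0.041 0.02 0 0.088;-0.026 -0.041 0.04 0 0.088;0 0 0.04 0 0.088;0 0 0 0 0.088'
python3 -c "
from h import *
to(.4259,.2102,.014,-.2)"
```

```text
t: 11.08
tool_pos: [0.4254, 0.2103, 0.1655]
tool_rot: [3.138, 0.007, -0.201]
wrist_force: [0.5, -1.1, 0.3]
grip_width: 0.0877
finger_force: 0.0
d_tool [ 0.0016 -0.0006  0.1515] turn -0.0015 pos [0.4254 0.2103 0.1655] rot [ 3.1376  0.0067 -0.2015] F [ 0.5 -1.1  0.3] w 0.0877 t 11.075
```

```bash
python3 jog.py '0.001 0 0.04 0 0.088;0 0 0.05 0 0.088;0 0 0.05 0 0.088;0 0 0.01 0 0.088;0 0 0 0 0.088;0 0 0 0 0;0 0 0 0 0;0 0 0 0 0;0 0 0 0 0;0 0 0 0 0'
python3 jog.py '0 0 0 0 0;0 0 0 0 0;0 0 0 0 0'
python3 jog.py '0 0 -0.02 0 0;0 0 -0.05 0 0;0 0 -0.06 0 0;0 0 -0.06 0 0;0 0 -0.04 0 0;0 0 0 0 0'
python3 -c "
from h import *
c=np.array([.5072,-.1392]);a=-.2;t=c-.06*np.array([np.cos(a),np.sin(a)]);print(t)
to(*t,.25,-.2)"
```

```text
t: 12.32
tool_pos: [0.4291, 0.2112, 0.019]
tool_rot: [3.142, -0.0, -0.203]
wrist_force: [0.1, 0.2, -0.5]
grip_width: 0.0411
finger_force: 0.0
t: 12.7
tool_pos: [0.4291, 0.2112, 0.0189]
tool_rot: [3.141, -0.0, -0.203]
wrist_force: [0.2, -0.4, 3.3]
grip_width: 0.0375
finger_force: 30.0
t: 13.45
tool_pos: [0.4304, 0.2121, 0.2515]
tool_rot: [-3.139, -0.005, -0.204]
wrist_force: [0.0, -0.8, -1.7]
grip_width: 0.0376
finger_force: 30.0
[ 0.44839601 -0.12727984]
d_tool [0.0862 0.3287 0.0011] turn -0.0035 pos [0.4304 0.2121 0.2515] rot [-3.1391 -0.0048 -0.2035] F [ 0.  -0.8 -1.7] w 0.0376 t 13.45
```

```bash
python3 jog.py '0.011 0.041 0 0 0;0.011 0.041 0 0 0;0.011 0.041 0 0 0;0.011 0.041 0 0 0;0.011 0.041 0 0 0;0.011 0.041 0 0 0;0.01 0.041 0 0 0;0.01 0.041 0 0 0;0 0 0 0 0;0 0 0 0 0'
python3 -c "
from h import *
to(.4484,-.1273,.108,-.2)"
```

```text
t: 14.7
tool_pos: [0.4465, -0.1266, 0.2476]
tool_rot: [-3.141, 0.002, -0.203]
wrist_force: [0.1, 0.5, -1.5]
grip_width: 0.0374
finger_force: 30.0
d_tool [0.0023 0.0004 0.1396] turn -0.003 pos [ 0.4465 -0.1266  0.2476] rot [-3.1409e+00  2.3000e-03 -2.0300e-01] F [ 0.1  0.5 -1.5] w 0.0374 t 14.7
```

```bash
python3 jog.py '0.001 0 0.04 0 0;0 0 0.05 0 0;0 0 0.03 0 0;0 0 0.01 0 0;0 0 0.005 0 0;0 0 0.005 0 0;0 0 0.005 0 0;0 0 0.005 0 0;0 0 0 0 0;0 0 0 0 0'
python3 jog.py '0 0 0.004 0 0;0 0 0.004 0 0;0 0 0 0 0;0 0 0 0 0'
```

```text
t: 15.95
tool_pos: [0.4481, -0.1276, 0.099]
tool_rot: [3.142, -0.0, -0.203]
wrist_force: [-0.7, 1.2, -2.1]
grip_width: 0.0374
finger_force: 30.0
t: 16.45
tool_pos: [0.4481, -0.1276, 0.0909]
tool_rot: [3.142, 0.0, -0.203]
wrist_force: [0.4, -0.8, 0.1]
grip_width: 0.0371
finger_force: 30.0
```

```bash
python3 jog.py '0 0 0 0 0.06;0 0 0 0 0.07;0 0 0 0 0.07;0 0 0 0 0.07;0 0 -0.03 0 0.07;0 0 -0.05 0 0.07;0 0 -0.06 0 0.07;0 0 -0.05 0 0.088;-0.05 0 0 0 0.088;-0.05 0 0 0 0.088'
python3 jog.py '0 0 0 0 0.088;0 0 0 0 0.088;0 0 0 0 0.088;0 0 0 0 0.088;0 0 0 0 0.088;0 0 0 0 0.088;0 0 0 0 0.088;0 0 0 0 0.088;0 0 0 0 0.088;0 0 0 0 0.088'
python3 -c "
from h import *
a=grab('scene','s3.png');a=cv2.resize(a[130:250,190:330],None,fx=3.5,fy=3.5)
b=grab('top','t3.png');b=cv2.resize(b[190:290,280:400],None,fx=4,fy=4)[:,:310+170]
h=min(a.shape[0],b.shape[0]);a=cv2.resize(a,(400,int(a.shape[0]*400/a.shape[1])));b=cv2.resize(b,(400,int(b.shape[0]*400/b.shape[1])));h=min(len(a),len(b))
cv2.imwrite('pics/c3.png',np.hstack([a[:h],b[:h]]))
print(np.round(ctrl.state()['joint_positions'],2))
to(.5072,-.1392,.25,-.2)"
```

```text
t: 17.7
tool_pos: [0.3493, -0.107, 0.2812]
tool_rot: [-3.141, -0.001, -0.203]
wrist_force: [-1.0, -0.6, -0.3]
grip_width: 0.0872
finger_force: 0.0
t: 18.95
tool_pos: [0.3502, -0.1074, 0.2809]
tool_rot: [3.142, -0.0, -0.203]
wrist_force: [-0.2, 0.2, 0.5]
grip_width: 0.0877
finger_force: 0.0
[ 0.72 -0.08 -0.51  2.04 -0.04  1.17 -1.54]
d_tool [ 0.1602 -0.0005  0.0309] turn -0.0032 pos [ 0.3502 -0.1074  0.2809] rot [ 3.1415e+00 -1.0000e-04 -2.0320e-01] F [ 0.  -0.   0.6] w 0.0879 t 19.05
```

View pics/c3.png

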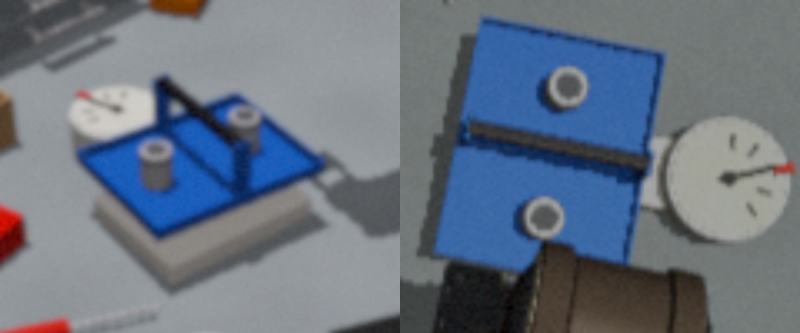

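Both pistons stand in the tray at about (155,165) and (245,130) in the left half of the view, and the needle points at the red mark. Next I'll measure the bar and test which way to turn.

```bash
python3 jog.py '0 0 0 -0.15 0.088;0 0 0 0 0.088'
python3 -c "
from h import *
im=cv2.imread('pics/t3.png');g=im.max(2)
m=(g<75).astype(np.uint8);m[:226]=0;m[243:]=0;m[:,:303]=0;m[:,352:]=0
n,l,st,ce=cv2.connectedComponentsWithStats(m);i=1+st[1:,4].argmax();ys,xs=np.nonzero(l==i);print(st[i],ce[i])
r=cv2.minAreaRect(np.c_[xs,ys].astype(np.float32));print(r)
vx,vy,x0,y0=cv2.fitLine(np.c_[xs,ys].astype(np.float32),cv2.DIST_HUBER,0,.01,.01).ravel()
A=ray('top',303,y0+vy/vx*(303-x0),.155);B=ray('top',352,y0+vy/vx*(352-x0),.155);print(A,B,ray('top',*ce[i],.155),np.arctan2(*(B-A)[1::-1]*[-1,1])if 0 else np.arctan2(B[1]-A[1],B[0]-A[0]))
print(np.round(ctrl.state()['joint_positions'],2))
"
```

```text
t: 19.3
tool_pos: [0.3502, -0.1074, 0.2809]
tool_rot: [3.142, -0.0, -0.054]
wrist_force: [-0.5, -0.7, 0.9]
grip_width: 0.0881
finger_force: 0.0
[303 227  49  16 239] [327.57322176 233.86610879]
((327.1959228515625, 233.66287231445312), (50.15530014038086, 5.842129230499268), 13.172553062438965)
[ 0.52201615 -0.06587664  0.155     ] [ 0.49026828 -0.21178991  0.155     ] [ 0.50606762 -0.13917078  0.155     ] -1.785037581046452
[ 0.71 -0.08 -0.5   2.04 -0.04  1.17 -1.4 ]
```

```bash
python3 jog.py '0 0 0 -0.176 0.06;0 0 0 -0.176 0.06;0 0 0 -0.176 0.06;0 0 0 -0.176 0.06;0 0 0 -0.176 0.06;0 0 0 -0.176 0.06;0 0 0 -0.176 0.06;0 0 0 -0.176 0.06;0 0 0 0 0.06'
python3 -c "
from h import *
to(.506,-.139,.131,1.357)"
```

```text
t: 20.42
tool_pos: [0.3502, -0.1073, 0.2809]
tool_rot: [-3.142, 0.0, 1.351]
wrist_force: [-0.1, 0.3, -0.2]
grip_width: 0.0598
finger_force: 0.0
d_tool [0.003  0.159  0.1499] turn -0.006 pos [ 0.3502 -0.1073  0.2809] rot [-3.1416  0.      1.351 ] F [-0.1  0.3 -0.2] w 0.0598 t 20.425
```

```bash
python3 jog.py '0.001 0.04 0 -0.006 0.06;0.001 0.04 0 0 0.06;0.001 0.04 0 0 0.06;0 0.039 0 0 0.06;0 0 0 0 0.06;0 0 0.04 0 0.06;0 0 0.02 0 0.06;0 0 0 0 0.06'
python3 -c "
from h import *
to(.506,-.139,.131,1.357)"
```

```text
t: 21.42
tool_pos: [0.5045, -0.1376, 0.2198]
tool_rot: [-3.138, -0.0, 1.357]
wrist_force: [-0.4, 0.2, 0.7]
grip_width: 0.0599
finger_force: 0.0
d_tool [-0.0011  0.002   0.0888] turn 0.0004 pos [ 0.5045 -0.1376  0.2198] rot [-3.1384 -0.      1.3574] F [-0.4  0.2  0.7] w 0.0599 t 21.425
```

```bash
python3 jog.py '-0.001 0.001 0.03 0 0.06;0 0 0.03 0 0.06;0 0 0.025 0 0.06;0 0 0 0 0.06;0 0 0 0 0.06'
python3 -c "
from h import *
to(.506,-.139,.131,1.357)"
```

```text
t: 22.05
tool_pos: [0.5078, -0.1391, 0.1375]
tool_rot: [3.14, 0.0, 1.36]
wrist_force: [-0.3, -0.6, -0.1]
grip_width: 0.0599
finger_force: 0.0
d_tool [-0.0003 -0.0018  0.0065] turn 0.0028 pos [ 0.5078 -0.1391  0.1375] rot [3.1396e+00 1.0000e-04 1.3598e+00] F [-0.3 -0.6 -0.1] w 0.0599 t 22.05
```

```bash
python3 jog.py '0 -0.001 0.006 0 0.06;0 0 0 0 0.03;0 0 0 0 0;0 0 0 0 0;0 0 0 0 0;0 0 0 0 0;0 0 0 0 0;0 0 0 0 0;0 0 0 0 0'
python3 -c "
from h import *
to(.506,-.139,.131,1.357)"
```

```text
t: 23.18
tool_pos: [0.5065, -0.1389, 0.1301]
tool_rot: [3.141, -0.0, 1.361]
wrist_force: [3.6, -0.2, 0.4]
grip_width: 0.0138
finger_force: 30.0
d_tool [-0.0002 -0.0005 -0.0009] turn 0.0037 pos [ 0.5065 -0.1389  0.1301] rot [ 3.1407e+00 -1.0000e-04  1.3607e+00] F [ 3.6 -0.2  0.4] w 0.0138 t 23.175
```

```bash
python3 jog.py '0 0 -0.005 0 0;0 0 -0.01 0 0;0 0 -0.01 0 0;0 0 -0.01 0 0;0 0 -0.01 0 0;0 0 -0.01 0 0;0 0 -0.01 0 0;0 0 -0.01 0 0;0 0 -0.01 0 0;0 0 -0.01 0 0'
python3 jog.py '0 0 -0.01 0 0;0 0 -0.005 0 0;0 0 0 0 0;0 0 0 0 0;0 0 0 0 0;0 0 0 0 0;0 0 0 0 0;0 0 0 0 0;0 0 0 0 0;0 0 0 0 0'
python3 -c "
from h import *
to(.506,-.139,.235,1.357)
a=grab('scene','s4.png');cv2.imwrite('pics/s4c.png',cv2.resize(a[60:260,150:350],None,fx=3,fy=3))"
```

```text
t: 24.42
tool_pos: [0.506, -0.1388, 0.2255]
tool_rot: [-3.142, 0.0, 1.361]
wrist_force: [0.0, -0.2, -5.7]
grip_width: 0.0134
finger_force: 30.0
t: 25.68
tool_pos: [0.5061, -0.1388, 0.2399]
tool_rot: [3.142, 0.0, 1.361]
wrist_force: [0.6, -0.5, -4.3]
grip_width: 0.0138
finger_force: 30.0
d_tool [-0.0002 -0.      0.0049] turn 0.0038 pos [ 0.5061 -0.1388  0.2399] rot [3.1416 0.     1.3608] F [ 0.6 -0.5 -4.3] w 0.0138 t 25.675
```

View pics/s4c.png

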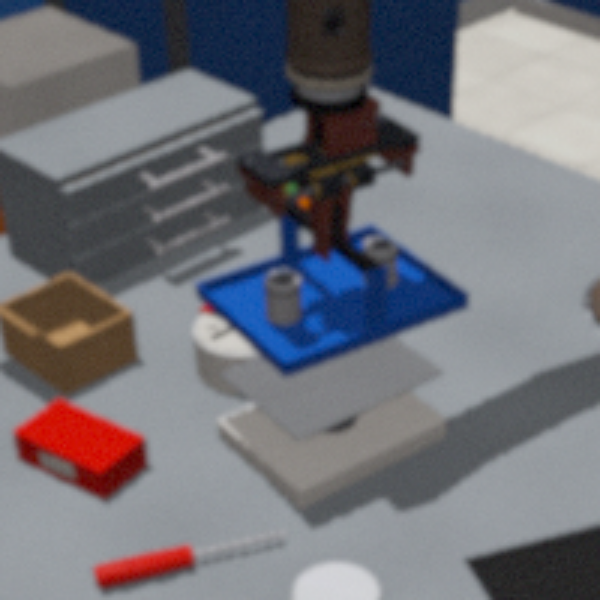

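The tray hangs level, well clear of the pan (about (340,390)), with both pistons in it at (283,297) and (380,262). Handing in.

```bash
python3 -c "
from plant import ctrl
print(ctrl.finish_job())"
```

```text
the job is handed in; nothing more can be done
None
```

I put two pistons in the tray, which brought the needle to rest on the red mark. I then lifted the tray level, about 8 cm above the pan, and handed in the job at about 26 s with the gripper still holding it; no verdict was returned.

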